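# Get the rally car out from behind the pit-tray kit

## Robot

A 6-joint arm with a two-finger parallel gripper is mounted at the origin on the work surface. World frame = base frame: x ahead of the robot, y to its left, z up, the work surface at z = 0. Lengths are in m, angles in rad, forces in N, time in s.
With the tool pointing down it reaches from about 0.3 to 0.775 m from the base axis. Payload 14.6 kg.
Tool frame: the origin (TCP) lies at the very end of the fingers, on their centre line; the grasp point (between the pads) lies 19 mm behind it; z points along the fingers, y is the line along which they close (so a half turn about z gives the same grasp; the last joint's range is limited). The gripper opens to 94 mm and grips with 3 to 60 N. Pads are 16 mm wide; open, the fingers measure 119 mm over their backs; the gripper's body (75 mm by 177 mm) begins 78 mm behind the grasp point.
Start: joints at [1.105, 0.3, 1.521, -0, 1.321, -0.067], TCP at [0.214, 0.507, 0.182] pointing down, gripper open.
Joint ranges: [-3.03, 3.03], [-0.79, 2.21], [0.23, 2.52], [-1.04, 4.18], [0, 3.07], [-2.55, 2.55]. Speed limits (rad/s): [2.22, 2.22, 2.57, 3.14, 3.14, 3.14].

## Interface

Orientations are given as [roll, pitch, yaw] about the fixed x, y, z axes, in that order (R = Rz(yaw) Ry(pitch) Rx(roll)).
In Python, from station import status, vision, order, silhouettes gives the robot as it stands. The module is installed in compiled form; this text tells all that it offers.
- The arm moves only by the shell command python3 -m pendant 'ROWS' [FORCE]. ROWS is JSON, one flat list of numbers, 7 for each row, row after row: the shift along the tool's x, y, z in units of 500 mm (1.0 is 500 mm), then the turn, a rotation vector about the tool's x, y, z in units of 90 degrees (1.0 is 90 degrees), then the opening, from -1 (shut) to 1 (fully open). A call has 1 to 12 rows; each row is the pose to reach, as a shift and turn from the pose commanded when the call began, along the tool's axes at that moment; what a row does not reach only later rows make up. A row lasts 1/10 s, in which the tool goes at most 50 mm and 8.59 degrees, less where a joint would pass 70% of its speed; a pose out of reach is approached as far as the arm can. A call with a number of a shift or a turn outside -1 to 1 is refused whole. A call with a gripper value outside its range is refused whole. The fingers move at their own pace and stop on an object; FORCE is the grip in N (left out, the last holds). Time passes only in rows, so rows that repeat a pose let the fingers close. It gives the time, the measured TCP pose, the force, the opening and the grip force at its end, in the units of the state.
- status.get_obs(): the state, without advancing time (a new reading comes with each control period).
- vision.camera(name): name is "side" or "top"; returns a dict with "pixels" (400x640x3 uint8, red, green, blue), "K" (3x3 intrinsics, pixels), "R" (3x3) and "t" (3): a world point X has camera coordinates R X + t. Camera axes: x right, y down, z forward; pixel columns grow to the right and rows downward; lengths in m; the calibration is good to about 2 mm. A picture is of the moment at which its call begins. There is no depth.
- order.hand_in(): hands the job in; it is judged then, once.
Trained networks look in a picture, given as the dict that the camera call returned (one of the last four; its "shot" number tells which), for a name from the list of things; names that differ only in an ending like _2 or _b are one class to them, and where a whole thing is asked for, a point or a joint stands for the part that bears it (a point fixed in the world has none). Each returns a list of dicts, best first, with "score" (0 to 1); they miss things now and then, are a little off and sometimes report something else, mostly with a low value. They report only what shows in the picture. A call takes as long as a camera call. They do not tell look-alikes from the thing itself.
- silhouettes(target, picture): "region" (400x640 bool, what is visible of it) and "extent" ([left, top, right, bottom] in pixels, round what is visible of it).
The state is a dict: "time_s": time; "qpos": joint angles; "joint_vel": joint speeds; "tau": joint torques, N m; "ee_pos": TCP position; "eef_rot": TCP orientation; "force": force on the tool from outside, world axes, zero at the start; "moment": the same for the moment, N m; "grip_width": finger opening in m; "grip_force": force on a finger pad.
Only numpy, scipy, OpenCV 4.12 (cv2) and the standard library are available. Lean on these libraries where they do the work, as an engineer would, in place of code of your own. Each camera call takes 0.05 s, during which the arm holds its last target. There are 200 camera calls.

## Task

The white rally car at the back of the grey pit tray is due on the steel set-up plate, but the gauge stand and the power brick stand in front of it: lift first the gauge stand, then the brick, out onto the dark red side mat, then fetch the car and set it on the plate, centred and lengthwise. After that put the two back upright in their own pockets of the tray as they were: the brick first, then the gauge stand with its arm reaching over the brick. Set everything down without dropping or tipping it, and leave the other things on the bench alone.

Things in the scene. Friction and masses are not known exactly. Their poses are not given: they have to be found in the camera images.
- tray: Fixed grey tray, 176 (x) by 152 (y) mm, floor 4 mm thick, walls 5 thick, 22 high. Origin: centre of underside, on the bench, z up. Ribs 4 wide, 10 mm high over the bench (along y at x=-21; along x at y=-13) bound two pockets in its front (-x): gauge's, centre (-53,-43), 60 x 56 mm; brick's, centre (-53,30), 60 x 82. Behind is the car lane, x -19 to 83; 40 mm are free behind the car. Yaw to 0.25.
- gauge: Loose height-gauge stand, 0.3 kg, an elbow: foot 40x40x14 mm; column 30 (x) by 26 (y), top at 100, to be grasped near its top across x; arm along +y to 83 mm from the column's axis, 24 wide, 66 to 74 mm above the foot's underside. Origin: centre of that underside, z up. Starts in its pocket, axes as the tray's, arm over the brick, which cannot leave or enter meanwhile.
- gauge_dial (a point): Centre of the round dial (28 mm across, 9 thick, white face) on the end of the gauge's arm: 68 mm along the gauge's +y from the column's axis, 78 mm above the foot's underside. Moves with the gauge.
- brick: Loose black power brick, 0.22 kg, 42 mm (x) by 64 (y) by 56 high, grey ribs on its sides, a small pale panel on top. Origin: centre of its underside; z up, y along its length. Starts in its pocket, axes as the tray's. Either way round will do.
- car: Loose white 1:32 rally hatchback, 0.11 kg, 58 mm wide (x), 126 long (y, nose at +y); straight-sided body from 6 to 30 mm above the wheels' underside, cabin 46 wide up to 44 mm. Origin: under its centre, at wheel-bottom height; z up. Starts in the tray's lane, lengthwise along the tray's y. Grasp it across its width.
- plate: Fixed steel set-up plate, 100 (x) by 180 (y) by 8 mm, with thin scribed lines. Origin: centre of its underside on the bench; top 8 mm above it. The car goes at its centre, length along the plate's y, nose either way.
- mat: Fixed dark red side mat, 190 by 190 by 3 mm. Origin: centre of its underside on the bench; top 3 mm above it. There is room for the gauge stand and the brick side by side.
- gtcar: Bystander: low yellow GT slot car, 60 by 138 by 33 mm, loose on the bench beyond the work. Origin under its centre, y along its length. Leave alone.
- jar: Bystander: closed jar, 52 mm across and 65 mm high, loose on the bench beyond the work. Origin: centre of its underside. Leave alone.
- driver: Bystander: screwdriver lying loose on the bench beyond the work, handle towards its own -x. Leave alone.
Not all that is in view belongs to the job. Of the things that look like the car, take the one that is farthest to the robot's left at the start.

How it is judged:
On the way, in this order (a step that is already met when the one before it is completed fails the run):
1. the gauge stand stands upright on the side mat, released (x of gauge in the frame of mat between -0.085 and 0.085 m and y of gauge in the frame of mat between -0.085 and 0.085 m and z of gauge in the frame of mat between 0 and 0.007 m and linear speed of gauge below 0.02 m/s and angle between gauge's own z axis and vertical below 0.12 rad and contact force between the fingers and gauge below 0.05 N), for 0.2 s.
2. the brick stands upright on the side mat beside it, released (all of step 1 and x of brick in the frame of mat between -0.085 and 0.085 m and y of brick in the frame of mat between -0.085 and 0.085 m and z of brick in the frame of mat between 0 and 0.007 m and linear speed of brick below 0.02 m/s and angle between brick's own z axis and vertical below 0.12 rad and contact force between the fingers and brick below 0.05 N), for 0.2 s.
3. with both still on the mat, the car stands centred and lengthwise on the plate, released (all of step 2 and horizontal distance between car and plate below 0.015 m and z of car in the frame of plate between 0.005 and 0.012 m and angle between the y axis of car and the y axis of plate, either way round below 0.17 rad and linear speed of car below 0.02 m/s and angle between car's own z axis and vertical below 0.12 rad and contact force between the fingers and car below 0.05 N), for 0.2 s.
4. the brick stands back in its pocket of the tray, released (x of brick in the frame of tray between -0.065 and -0.041 m and y of brick in the frame of tray between 0.018 and 0.042 m and z of brick in the frame of tray between 0.001 and 0.008 m and linear speed of brick below 0.02 m/s and angle between brick's own z axis and vertical below 0.12 rad and contact force between the fingers and brick below 0.05 N and angle between the y axis of brick and the y axis of tray, either way round below 0.3 rad), for 0.2 s.
At the end, for the whole second after the job is handed in: Car on the plate, centre within 15 mm, length within 0.17 rad of the plate's; brick and gauge stand on the tray floor, each within 12 mm (x and y) of its pocket's centre and square within 0.3 rad, the gauge's arm over the brick; all upright (0.12 rad), released, at rest (all of step 4 and horizontal distance between car and plate below 0.015 m and z of car in the frame of plate between 0.005 and 0.012 m and angle between the y axis of car and the y axis of plate, either way round below 0.17 rad and linear speed of each of car, gauge below 0.02 m/s and angle between each of car, gauge's own z axis and vertical below 0.12 rad and contact force between the fingers and car below 0.05 N and x of gauge in the frame of tray between -0.065 and -0.041 m and y of gauge in the frame of tray between -0.055 and -0.031 m and z of gauge in the frame of tray between 0.001 and 0.008 m and contact force between the fingers and gauge below 0.05 N and angle between the y axis of gauge and the y axis of tray, either way round below 0.3 rad and y of gauge_dial in the frame of tray above 0.01 m); the robot touches nothing.
It fails at once if the gauge stand, brick or rally car is dropped or thrown (faster than 0.5 m/s with no finger on it) ((contact force between the fingers and gauge below 0.05 N and linear speed of gauge above 0.5 m/s) or (contact force between the fingers and brick below 0.05 N and linear speed of brick above 0.5 m/s) or (contact force between the fingers and car below 0.05 N and linear speed of car above 0.5 m/s)).
It fails at once if the gauge stand, brick or rally car is tipped by more than 0.6 rad (angle between any of gauge, brick, car's own z axis and vertical above 0.6 rad).
It fails at once if the low yellow car, the jar or the screwdriver is moved by more than 25 mm (distance of any of gtcar, jar, driver from where it was at the start of the episode above 0.025 m).
It also fails if it takes over 125 s, if anything falls off the work surface, if the arm or the gripper's body presses on something with over 40 N, if the wrist force passes 120 N, or if a joint passes its speed limit or range.

## Working session

There is one attempt and no reset: what is moved stays moved. The work goes in short steps, Python scripts to look and compute and a shell command to move; the robot and the scene stay as the last step left them, time stands still between calls to the robot, and variables do not carry over. Pictures are saved under pics/ and viewed, at most 14 in all, crops included, and the job is handed in when it is done.

```bash
mkdir -p pics; python3 - <<'E'
from station import status, vision
import cv2, numpy as np
o=status.get_obs(); print({k:np.round(v,3).tolist() for k,v in o.items()})
for n in("top","side"):
    p=vision.camera(n); cv2.imwrite(f"pics/{n}0.png",p["pixels"][:,:,::-1]); print(n,p["K"],p["R"],p["t"])
E
```

```text
{'time_s': 0.0, 'qpos': [1.105, 0.3, 1.522, 0.0, 1.321, -0.067], 'joint_vel': [0.001, -0.001, 0.0, -0.001, -0.002, 0.001], 'tau': [0.001, -53.18, -35.274, 0.071, 0.024, -0.0], 'ee_pos': [0.213, 0.507, 0.182], 'eef_rot': [-3.14, -0.0, 2.743], 'force': [-0.173, -0.05, 0.151], 'moment': [0.046, -0.029, 0.048], 'grip_force': 0.0, 'grip_width': 0.094}
top [[456.41223297   0.         322.05371042]
 [  0.         456.41223297 195.44741723]
 [  0.           0.           1.        ]] [[ 0.02287968 -0.99919393 -0.03298491]
 [-0.99619903 -0.02001251 -0.0847761 ]
 [ 0.08404765  0.03479919 -0.99585391]] [-0.0750018   0.56416383  1.11144449]
side [[465.23502163   0.         317.44966713]
 [  0.         465.23502163 197.18143391]
 [  0.           0.           1.        ]] [[ 0.69288256 -0.72093924 -0.01266356]
 [-0.38168589 -0.35181848 -0.85471612]
 [ 0.61174312  0.59705139 -0.51894122]] [-0.45369132  0.26043518  1.07846255]
```

View pics/top0.png

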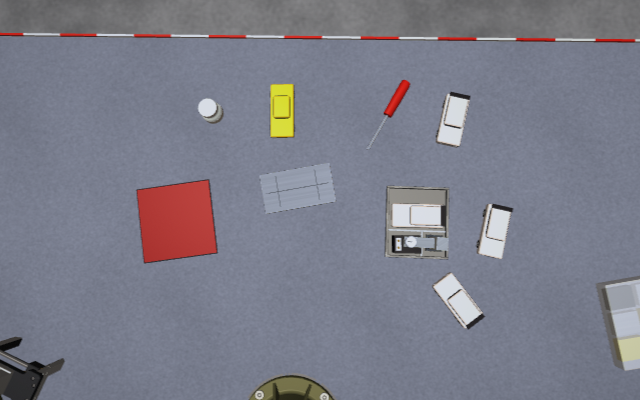

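View pics/side0.png

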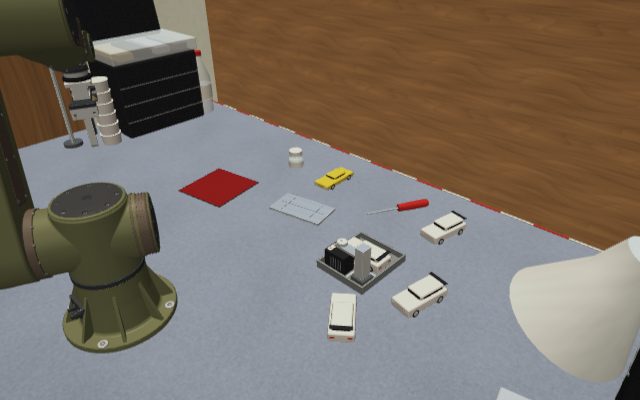

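```bash
cat > h.py <<'E'
from station import status, vision, silhouettes
import cv2, numpy as np
from scipy.optimize import minimize
B={ # boxes: x0,x1,y0,y1,z0,z1 (mm)
'tray':[(-88,88,-76,76,0,22)],'plate':[(-50,50,-90,90,0,8)],'mat':[(-95,95,-95,95,0,3)],
'gauge':[(-20,20,-20,20,0,14),(-15,15,-13,13,0,100),(-12,12,0,83,66,74),(-14,14,54,82,74,82)],
'brick':[(-21,21,-32,32,0,56)],'car':[(-29,29,-63,63,3,30),(-23,23,-45,20,30,44)]}
def proj(p,X): 
    c=X@p['R'].T+p['t']; q=c@p['K'].T; return q[:,:2]/q[:,2:]
def render(p,name,pose,z):
    x,y,a=pose; m=np.zeros((1600,2560),np.uint8); c,s=np.cos(a),np.sin(a)
    for b in B[name]:
        X=np.array([[i,j,k] for i in b[:2] for j in b[2:4] for k in b[4:]])/1e3
        X=np.c_[x+c*X[:,0]-s*X[:,1],y+s*X[:,0]+c*X[:,1],z+X[:,2]]
        h=cv2.convexHull(proj(p,X).astype(np.float32))
        cv2.fillConvexPoly(m,np.round((h+.5)*4).astype(np.int32),1)
    return cv2.resize(m,(640,400),interpolation=cv2.INTER_AREA) if 0 else m.reshape(400,4,640,4).mean((1,3))
def ray(p,uv,z):
    d=p['R'].T@np.linalg.solve(p['K'],[uv[0],uv[1],1]); o=-p['R'].T@p['t']; return (o+d*(z-o[2])/d[2])[:2]
def fit(name,views,x0,z=0.):
    """views: list of (picture, region, ignore mask)"""
    def cost(v):
        s=0
        for p,r,ig in views:
            m=render(p,name,v,z); k=~ig
            s+=np.abs(m-r)[k].sum()/max(r[k].sum(),1)
        return s
    best=None
    x0=np.array(x0,float)
    S=np.vstack([x0,x0+[.012,0,.15],x0+[0,.012,-.15],x0+[-.008,-.008,.0]])
    r=minimize(cost,x0,method='Nelder-Mead',options=dict(initial_simplex=S,xatol=2e-4,fatol=1e-4))
    return r.x,r.fun/len(views)
def region(name,p,near=None):
    L=silhouettes(name,p)
    if near is not None:
        u=proj(p,np.array([near]))[0]
        L=[d for d in L if np.hypot((d['extent'][0]+d['extent'][2])/2-u[0],(d['extent'][1]+d['extent'][3])/2-u[1])<25]
    return L[0] if L else None
E
python3 - <<'E'
from h import *
p=vision.camera('top');q=vision.camera('side')
for n in B:
    for v,w in((p,'top'),(q,'side')): print(n,w,[(d['extent'],round(d['score'],2)) for d in silhouettes(n,v)][:6])
c=p['pixels'][170:340,370:530,::-1]; cv2.imwrite('pics/crop.png',cv2.resize(c,None,fx=3.5,fy=3.5,interpolation=cv2.INTER_CUBIC))
E
```

```text
tray top [([384.0, 184.8, 447.1, 260.1], 0.75)]
tray side [([314.3, 233.1, 405.7, 294.9], 0.91), ([290.4, 144.9, 300.8, 171.8], 0.18)]
plate top [([261.7, 162.2, 336.2, 213.9], 0.77), ([383.0, 184.6, 446.4, 260.1], 0.51), ([389.3, 202.7, 446.0, 229.5], 0.35)]
plate side [([273.8, 193.3, 333.0, 228.5], 0.84)]
mat top [([133.3, 183.7, 217.7, 263.3], 0.87)]
mat side [([182.2, 170.7, 259.6, 207.8], 0.89)]
gauge top [([405.6, 234.6, 450.3, 251.6], 0.88)]
gauge side [([336.5, 239.2, 370.2, 285.1], 0.9)]
brick top [([392.0, 235.8, 420.3, 255.2], 0.54)]
brick side [([325.3, 242.3, 354.3, 276.9], 0.74)]
car top [([435.8, 91.2, 474.2, 148.1], 0.91), ([479.1, 201.4, 513.8, 258.5], 0.86), ([388.4, 202.9, 445.0, 228.5], 0.56), ([433.4, 275.4, 485.3, 328.5], 0.56)]
car side [([394.0, 270.8, 447.7, 318.1], 0.77), ([326.3, 292.9, 358.8, 343.6], 0.72), ([422.1, 209.3, 466.1, 245.4], 0.69), ([349.0, 237.7, 391.0, 274.1], 0.59)]
```

View pics/crop.png

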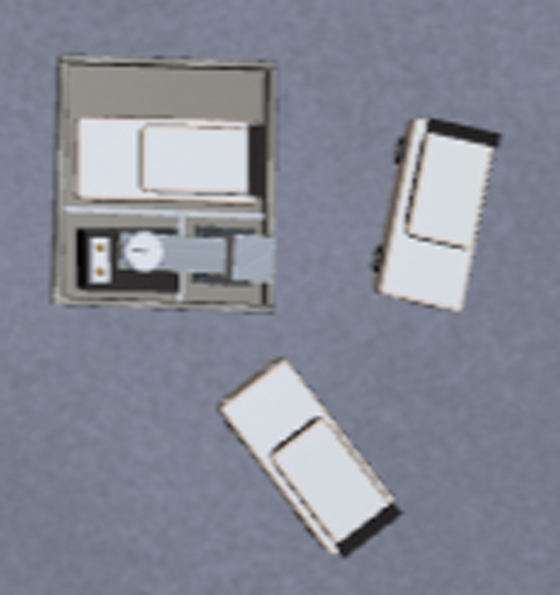

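The four white cars in the top view are at (419,215) in the tray, (453,119), (495,232) and (458,300). The one in the tray has the smallest column, so it is farthest left. The crop confirms it is the rear-lane car, and also shows the gauge column at about (442,243) and the dial at about (411,242).

```bash
python3 - <<'E'
from h import *
p=vision.camera('top');q=vision.camera('side')
G=[region('gauge',v)['region'] for v in(p,q)]
Bk=[region('brick',v)['region'] for v in(p,q)]
C=[[d['region'] for d in silhouettes('car',v) if abs((d['extent'][0]+d['extent'][2])/2-u)<15 and d['extent'][3]<e][0] for v,u,e in((p,417,240),(q,370,280))]
z0=np.zeros((400,640),bool)
def show(n,V,x0,z=0.):
    for vs in (V,V[:1],V[1:]):
        r,f=fit(n,vs,x0,z); print(n,np.round(r,4),round(f,3))
for n,u in(('plate',(298,188)),('mat',(177,221))):
    V=[(v,region(n,v)['region'],z0) for v in(p,q)]
    show(n,V,[*ray(p,u,0),0.1])
ign=[cv2.dilate((G[i]|Bk[i]|C[i]).astype(np.uint8),np.ones((3,3)))>0 for i in(0,1)]
V=[(v,region('tray',v)['region'],ign[i]) for i,v in enumerate((p,q))]
show('tray',V,[*ray(p,(417,223),0),0.])
show('gauge',[(v,G[i],z0) for i,v in enumerate((p,q))],[*ray(p,(442,243),.1),0.],.004)
show('car',[(p,C[0],G[0]),(q,C[1],G[1]|Bk[1])],[*ray(p,(419,215),.03),0.],.004)
show('brick',[(p,Bk[0],G[0]),(q,Bk[1],G[1])],[*ray(p,(408,243),.056),0.],.004)
E
```

```text
plate [ 0.5865 -0.0028  0.1437] 0.088
plate [ 0.5876 -0.0016  0.1427] 0.08
plate [ 0.586  -0.0021  0.1293] 0.091
mat [0.4975 0.3061 0.1379] 0.058
mat [0.4974 0.3059 0.1394] 0.034
mat [0.495  0.304  0.1318] 0.076Traceback (most recent call last):
  File "<stdin>", line 14, in <module>
TypeError: 'NoneType' object is not subscriptable
```

```bash
python3 - <<'E'
from h import *
def get(n,cam,f=lambda e:True):
    for _ in range(5):
        p=vision.camera(cam)
        L=[d['region'] for d in silhouettes(n,p) if f(d['extent']) and d['score']>.3]
        if L: return p,L[0]
    print('miss',n,cam)
z0=np.zeros((400,640),bool)
cf={'top':lambda e:abs((e[0]+e[2])/2-417)<15 and e[3]<240,'side':lambda e:abs((e[0]+e[2])/2-370)<15 and e[3]<285}
D={n:[get(n,c,cf[c] if n=='car' else (lambda e:True)) for c in('top','side')] for n in('tray','gauge','brick','car')}
p=D['tray'][0][0]
def show(n,ig,x0,z=0.):
    V=[(*D[n][i],ig[i]) for i in(0,1) if D[n][i]]
    for vs in (V,V[:1],V[1:]):
        r,f=fit(n,vs,x0,z); print(n,np.round(r,4),round(f,3))
R=lambda n,i: D[n][i][1] if D[n][i] else z0
ign=[cv2.dilate((R('gauge',i)|R('brick',i)|R('car',i)).astype(np.uint8),np.ones((3,3)))>0 for i in(0,1)]
show('tray',ign,[*ray(p,(417,223),0),0.])
show('gauge',[z0,z0],[*ray(p,(442,243),.1),0.],.004)
show('car',[R('gauge',0),R('gauge',1)|R('brick',1)],[*ray(p,(419,215),.03),0.],.004)
show('brick',[R('gauge',0),R('gauge',1)],[*ray(p,(408,243),.056),0.],.004)
E
```

```text
tray [ 0.5053 -0.2984 -0.0116] 0.06
tray [ 0.5058 -0.2978 -0.0128] 0.047
tray [ 0.5052 -0.2985 -0.0118] 0.07
gauge [ 0.4569 -0.3404  0.0016] 0.098
gauge [ 0.4569 -0.3401 -0.0017] 0.107
gauge [ 0.4566 -0.3406  0.0014] 0.084
car [ 0.5217 -0.2993 -0.0247] 0.105
car [ 0.5218 -0.3002 -0.0116] 0.041
car [ 0.5216 -0.2967 -0.0587] 0.137
brick [ 0.4526 -0.2702 -0.0205] 0.183
brick [ 0.4511 -0.2678 -0.0699] 0.22
brick [ 0.4586 -0.2699  0.05  ] 0.058
```

```bash
python3 -m pendant '[-0.79,-0.66,0,0,0,0.746,1, -0.79,-0.66,0,0,0,0.746,1, -0.79,-0.66,0,0,0,0.746,1, -0.79,-0.66,0,0,0,0.746,1, -0.79,-0.66,0,0,0,0.746,1, -0.79,-0.66,0,0,0,0.746,1, -0.79,-0.66,0,0,0,0.746,1, -0.79,-0.66,0,0,0,0.746,1, -0.79,-0.66,0,0,0,0.746,1, -0.79,-0.66,0,0,0,0.746,1, -0.79,-0.66,0,0,0,0.746,1, -0.79,-0.66,0,0,0,0.746,1]' 20
```

```text
time_s: 3.45
ee_pos: [0.4498, 0.048, 0.182]
eef_rot: [-3.141, 0.0, 1.568]
force: [0.3, -0.0, 0.1]
grip_width: 0.0939
grip_force: 0.0
```

```bash
python3 -m pendant '[-0.778,0.014,0,0,0,0,1, -0.778,0.014,0,0,0,0,1, -0.778,0.014,0,0,0,0,1, -0.778,0.014,0,0,0,0,1, -0.778,0.014,0,0,0,0,1, -0.778,0.014,0,0,0,0,1, -0.778,0.014,0,0,0,0,1, -0.778,0.014,0,0,0,0,1, -0.778,0.014,0,0,0,0,1, -0.778,0.014,0,0,0,0,1]'
python3 -m pendant '[0,0,0.06,0,0,0,1, 0,0,0.12,0,0,0,1, 0,0,0.17,0,0,0,1, 0,0,0.2,0,0,0,1, 0,0,0.22,0,0,0,1, 0,0,0.22,0,0,0,1, 0,0,0.22,0,0,0,1]'
```

```text
time_s: 4.45
ee_pos: [0.457, -0.3384, 0.1818]
eef_rot: [-3.141, -0.001, 1.571]
force: [0.3, 0.0, 0.3]
grip_width: 0.0938
grip_force: 0.0
time_s: 5.15
ee_pos: [0.4571, -0.3391, 0.0731]
eef_rot: [3.141, 0.001, 1.572]
force: [-0.5, -0.0, -0.7]
grip_width: 0.094
grip_force: 0.0
```

```bash
python3 -m pendant '[0,0,0,0,0,0,-1, 0,0,0,0,0,0,-1, 0,0,0,0,0,0,-1, 0,0,0,0,0,0,-1, 0,0,0,0,0,0,-1, 0,0,0,0,0,0,-1, 0,0,0,0,0,0,-1, 0,0,0,0,0,0,-1, 0,0,0,0,0,0,-1, 0,0,0,0,0,0,-1]' 30
python3 -m pendant '[0,0,-0.01,0,0,0,-1, 0,0,-0.03,0,0,0,-1, 0,0,-0.06,0,0,0,-1, 0,0,-0.1,0,0,0,-1, 0,0,-0.14,0,0,0,-1, 0,0,-0.18,0,0,0,-1, 0,0,-0.21,0,0,0,-1, 0,0,-0.23,0,0,0,-1, 0,0,-0.24,0,0,0,-1, 0,0,-0.24,0,0,0,-1]'
```

```text
time_s: 6.15
ee_pos: [0.4565, -0.3397, 0.0722]
eef_rot: [-3.142, 0.0, 1.571]
force: [0.1, -0.2, 0.2]
grip_width: 0.0295
grip_force: 29.8
time_s: 7.15
ee_pos: [0.4566, -0.3397, 0.1926]
eef_rot: [3.141, 0.0, 1.571]
force: [0.5, -0.8, -2.8]
grip_width: 0.0299
grip_force: 29.8
```

```bash
python3 - <<'E'
from h import *
a=vision.camera('top')['pixels'][160:300,360:520];b=vision.camera('side')['pixels'][180:320,280:440]
cv2.imwrite('pics/g1.png',cv2.resize(np.hstack([a,b])[:,:,::-1],None,fx=2.5,fy=2.5))
E
```

```text
(no output)
```

View pics/g1.png

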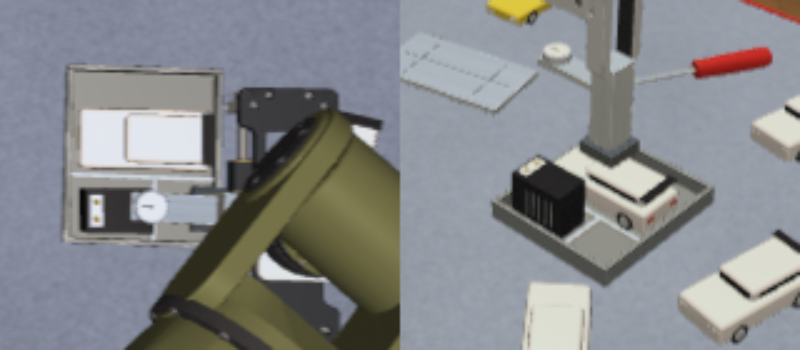

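The gauge hangs level: the foot clears the tray and the brick and car have not moved. Next I carry it to the mat.

```bash
python3 -m pendant '[0.02,0.01,0,0,0,0,-1, 0.06,0.02,0,0,0,0,-1, 0.12,0.04,0,0,0,0,-1, 0.18,0.06,0,0,0,0,-1, 0.24,0.08,0,0,0,0,-1, 0.3,0.1,0,0,0,0,-1, 0.36,0.12,0,0,0,0,-1, 0.42,0.14,0,0,0,0,-1, 0.48,0.16,0,0,0,0,-1, 0.52,0.18,0,0,0,0,-1, 0.55,0.18,0,0,0,0,-1, 0.56,0.18,0,0,0,0,-1]'
python3 -m pendant '[0.02,0,0,0,0,0,-1, 0.06,0,0,0,0,0,-1, 0.12,0,0,0,0,0,-1, 0.18,0,0,0,0,0,-1, 0.24,0,0,0,0,0,-1, 0.3,0,0,0,0,0,-1, 0.36,0,0,0,0,0,-1, 0.42,0,0,0,0,0,-1, 0.48,0,0,0,0,0,-1, 0.54,0,0,0,0,0,-1, 0.59,0,0,0,0,0,-1, 0.62,0,0,0,0,0,-1]'
python3 -m pendant '[0.025,0,0,0,0,0,-1, 0.04,0,0,0,0,0,-1, 0.045,0,0,0,0,0,-1, 0.045,0,0,0,0,0,-1, 0.045,0,0,0,0,0,-1]'
```

```text
time_s: 8.45
ee_pos: [0.5461, -0.0581, 0.1917]
eef_rot: [-3.141, -0.0, 1.573]
force: [0.0, -0.4, -3.3]
grip_width: 0.0299
grip_force: 29.8
time_s: 9.65
ee_pos: [0.5461, 0.2515, 0.192]
eef_rot: [-3.141, 0.0, 1.571]
force: [-0.1, -0.7, -3.5]
grip_width: 0.0296
grip_force: 29.8
time_s: 10.15
ee_pos: [0.5465, 0.2722, 0.1922]
eef_rot: [3.142, 0.0, 1.57]
force: [-0.7, -0.4, -2.9]
grip_width: 0.0297
grip_force: 29.8
```

```bash
python3 -m pendant '[0,0,0.02,0,0,0,-1, 0,0,0.06,0,0,0,-1, 0,0,0.1,0,0,0,-1, 0,0,0.14,0,0,0,-1, 0,0,0.18,0,0,0,-1, 0,0,0.2,0,0,0,-1, 0,0,0.22,0,0,0,-1, 0,0,0.23,0,0,0,-1, 0,0,0.234,0,0,0,-1, 0,0,0.237,0,0,0,-1, 0,0,0.239,0,0,0,-1, 0,0,0.239,0,0,0,-1]'
```

```text
time_s: 11.35
ee_pos: [0.5465, 0.2729, 0.0729]
eef_rot: [3.141, -0.0, 1.571]
force: [0.4, -0.5, -2.9]
grip_width: 0.0293
grip_force: 29.8
```

```bash
python3 -m pendant '[0,0,0.001,0,0,0,-1, 0,0,0.002,0,0,0,-1, 0,0,0.003,0,0,0,-1, 0,0,0.003,0,0,0,-1]'
```

```text
time_s: 11.75
ee_pos: [0.5464, 0.2729, 0.0712]
eef_rot: [3.142, -0.0, 1.571]
force: [-0.2, 0.1, -2.5]
grip_width: 0.0297
grip_force: 29.8
```

```bash
python3 -m pendant '[0,0,0.001,0,0,0,-1, 0,0,0.002,0,0,0,-1, 0,0,0.002,0,0,0,-1]'
```

```text
time_s: 12.05
ee_pos: [0.5466, 0.273, 0.0711]
eef_rot: [3.141, -0.0, 1.571]
force: [-2.7, -1.9, 7.0]
grip_width: 0.0294
grip_force: 29.8
```

```bash
python3 -m pendant '[0,0,0,0,0,0,-0.2, 0,0,0,0,0,0,0, 0,0,0,0,0,0,0.3, 0,0,0,0,0,0,0.6, 0,0,0,0,0,0,1, 0,0,0,0,0,0,1, 0,0,0,0,0,0,1]'
python3 -m pendant '[0,0,-0.04,0,0,0,1, 0,0,-0.1,0,0,0,1, 0,0,-0.16,0,0,0,1, 0,0,-0.22,0,0,0,1, 0,0,-0.24,0,0,0,1, 0,0,-0.24,0,0,0,1]'
python3 - <<'E'
from h import *
z0=np.zeros((400,640),bool);V=[]
for c in('top','side'):
    p=vision.camera(c);r=region('gauge',p)
    if r: print(r['extent'],r['score']);V.append((p,r['region'],z0))
for v in V: print(fit('gauge',[v],[.5466,.273,0],.003))
E
```

```text
time_s: 12.75
ee_pos: [0.5464, 0.2729, 0.0701]
eef_rot: [-3.142, 0.0, 1.571]
force: [0.5, 0.1, -0.8]
grip_width: 0.0822
grip_force: 0.0
time_s: 13.35
ee_pos: [0.5468, 0.2731, 0.191]
eef_rot: [3.14, -0.001, 1.571]
force: [-0.3, 0.3, -0.4]
grip_width: 0.094
grip_force: 0.0
[151.7, 191.2, 202.6, 210.6] 0.78
[221.3, 155.7, 244.5, 189.9] 0.64
(array([0.54729183, 0.27270636, 0.01231838]), np.float64(0.19619140625))
(array([0.54392548, 0.2698098 , 0.00644606]), np.float64(0.15196629213483145))
```

```bash
python3 -m pendant '[-0.95,-0.188,0,0,0,1,1, -0.95,-0.188,0,0,0,1,1, -0.95,-0.188,0,0,0,1,1, -0.95,-0.188,0,0,0,1,1, -0.95,-0.188,0,0,0,1,1, -0.95,-0.188,0,0,0,1,1, -0.95,-0.188,0,0,0,1,1, -0.95,-0.188,0,0,0,1,1, -0.95,-0.188,0,0,0,1,1, -0.95,-0.188,0,0,0,1,1, -0.95,-0.188,0,0,0,1,1, -0.95,-0.188,0,0,0,1,1]'
python3 - <<'E'
from h import *
z0=np.zeros((400,640),bool)
V=[]
for c in('top','side'):
    p=vision.camera(c);r=region('brick',p)
    if r: print(r['extent'],r['score']);V.append((p,r['region'],z0))
for v in V+[V]: print(fit('brick',v if isinstance(v,list) else [v],[.4527,-.268,0],.004))
o=status.get_obs();print(o['ee_pos'],o['eef_rot'])
E
```

```text
time_s: 14.75
ee_pos: [0.4519, -0.2028, 0.1891]
eef_rot: [-3.141, 0.002, -0.003]
force: [0.3, -0.2, -0.7]
grip_width: 0.0942
grip_force: 0.0
[323.2, 243.2, 354.8, 276.6] 0.82
(array([ 0.45210214, -0.26837863, -0.00274035]), np.float64(0.14286997126436782))
(array([ 0.45210214, -0.26837863, -0.00274035]), np.float64(0.14286997126436782))
[ 0.45256096 -0.20149142  0.18985173] [-3.14135481e+00  4.59588936e-04  3.09868118e-03]
```

```bash
python3 -m pendant '[0,0.133,0,0,0,0,1, 0,0.133,0,0,0,0,1, 0,0.133,0,0,0,0,1, 0,0.133,0.06,0,0,0,1, 0,0.133,0.14,0,0,0,1, 0,0.133,0.21,0,0,0,1, 0,0.133,0.26,0,0,0,1, 0,0.133,0.3,0,0,0,1, 0,0.133,0.316,0,0,0,1, 0,0.133,0.316,0,0,0,1, 0,0.133,0.316,0,0,0,1]'
python3 -m pendant '[0,0,0,0,0,0,-1, 0,0,0,0,0,0,-1, 0,0,0,0,0,0,-1, 0,0,0,0,0,0,-1, 0,0,0,0,0,0,-1, 0,0,0,0,0,0,-1, 0,0,0,0,0,0,-1, 0,0,0,0,0,0,-1]' 30
python3 -m pendant '[0,0,-0.01,0,0,0,-1, 0,0,-0.03,0,0,0,-1, 0,0,-0.06,0,0,0,-1, 0,0,-0.1,0,0,0,-1, 0,0,-0.14,0,0,0,-1, 0,0,-0.18,0,0,0,-1, 0,0,-0.22,0,0,0,-1, 0,0,-0.25,0,0,0,-1, 0,0,-0.26,0,0,0,-1, 0,0,-0.26,0,0,0,-1]'
```

```text
time_s: 16.05
ee_pos: [0.453, -0.2685, 0.0332]
eef_rot: [3.141, -0.001, 0.001]
force: [1.0, 0.0, 0.9]
grip_width: 0.0944
grip_force: 0.0
time_s: 16.85
ee_pos: [0.4526, -0.2688, 0.0324]
eef_rot: [3.141, -0.0, 0.0]
force: [-1.9, 0.0, 4.8]
grip_width: 0.0634
grip_force: 30.0
time_s: 17.85
ee_pos: [0.4526, -0.2687, 0.1627]
eef_rot: [3.141, -0.001, 0.0]
force: [-0.3, -0.0, -2.0]
grip_width: 0.0634
grip_force: 30.0
```

```bash
python3 -m pendant '[0,-0.02,0,0,0,0,-1, 0,-0.06,0,0,0,0,-1, 0,-0.12,0,0,0,0,-1, 0,-0.18,0,0,0,0,-1, 0,-0.24,0,0,0,0,-1, 0,-0.3,0,0,0,0,-1, 0,-0.36,0,0,0,0,-1, 0,-0.42,0,0,0,0,-1, 0,-0.48,0,0,0,0,-1, 0,-0.54,0,0,0,0,-1, 0,-0.58,0,0,0,0,-1, 0,-0.6,0,0,0,0,-1]'
python3 -m pendant '[0,-0.02,0,0,0,0,-1, 0,-0.06,0,0,0,0,-1, 0,-0.12,0,0,0,0,-1, 0,-0.18,0,0,0,0,-1, 0,-0.24,0,0,0,0,-1, 0,-0.3,0,0,0,0,-1, 0,-0.36,0,0,0,0,-1, 0,-0.42,0,0,0,0,-1, 0,-0.48,0,0,0,0,-1, 0,-0.52,0,0,0,0,-1, 0,-0.537,0,0,0,0,-1, 0,-0.537,0,0,0,0,-1]'
python3 -m pendant '[0,0,0.02,0,0,0,-1, 0,0,0.06,0,0,0,-1, 0,0,0.11,0,0,0,-1, 0,0,0.16,0,0,0,-1, 0,0,0.2,0,0,0,-1, 0,0,0.23,0,0,0,-1, 0,0,0.246,0,0,0,-1, 0,0,0.253,0,0,0,-1, 0,0,0.257,0,0,0,-1, 0,0,0.259,0,0,0,-1, 0,0,0.259,0,0,0,-1]'
```

```text
time_s: 19.05
ee_pos: [0.4517, 0.0331, 0.1614]
eef_rot: [-3.141, 0.001, 0.002]
force: [-0.5, -0.1, -1.2]
grip_width: 0.063
grip_force: 30.0
time_s: 20.25
ee_pos: [0.4522, 0.3, 0.1617]
eef_rot: [3.141, 0.001, 0.001]
force: [0.2, 0.1, -1.5]
grip_width: 0.0632
grip_force: 30.0
time_s: 21.35
ee_pos: [0.4526, 0.2999, 0.0331]
eef_rot: [-3.141, -0.001, 0.0]
force: [-0.6, 0.2, -1.5]
grip_width: 0.0635
grip_force: 30.0
```

```bash
python3 -m pendant '[0,0,0.001,0,0,0,-1, 0,0,0.002,0,0,0,-1, 0,0,0.003,0,0,0,-1, 0,0,0.004,0,0,0,-1, 0,0,0.004,0,0,0,-1]'
```

```text
time_s: 21.85
ee_pos: [0.4526, 0.2999, 0.0314]
eef_rot: [-3.141, -0.001, 0.0]
force: [-2.9, -2.8, 7.0]
grip_width: 0.0631
grip_force: 30.0
```

```bash
python3 -m pendant '[0,0,0,0,0,0,0.4, 0,0,0,0,0,0,0.6, 0,0,0,0,0,0,0.8, 0,0,0,0,0,0,1, 0,0,0,0,0,0,1, 0,0,0,0,0,0,1]'
python3 -m pendant '[0,0,-0.04,0,0,0,1, 0,0,-0.1,0,0,0,1, 0,0,-0.16,0,0,0,1, 0,0,-0.22,0,0,0,1, 0,0,-0.28,0,0,0,1, 0,0,-0.32,0,0,0,1, 0,0,-0.32,0,0,0,1]'
python3 -m pendant '[0,0.9,0,0,0,-1,1, 0,0.9,0,0,0,-1,1, 0,0.9,0,0,0,-1,1, 0,0.9,0,0,0,-1,1, 0,0.9,0,0,0,-1,1, 0,0.9,0,0,0,-1,1, 0,0.9,0,0,0,-1,1, 0,0.9,0,0,0,-1,1, 0,0.9,0,0,0,-1,1, 0,0.9,0,0,0,-1,1, 0,0.9,0,0,0,-1,1, 0,0.9,0,0,0,-1,1]'
python3 - <<'E'
from h import *
z0=np.zeros((400,640),bool)
for n,x0 in(('brick',[.4527,.3,0]),('gauge',[.547,.273,0]),('car',[.52,-.3,0])):
  for c in('top','side'):
    p=vision.camera(c)
    L=[r for r in silhouettes(n,p) if n!='car' or np.hypot(*(proj(p,np.array([x0[:2]+[.02]]))[0]-[(r['extent'][0]+r['extent'][2])/2,(r['extent'][1]+r['extent'][3])/2]))<20]
    if L: print(n,c,fit(n,[(p,L[0]['region'],z0)],x0,.004 if n=='car' else .003))
im=[vision.camera(c)['pixels'] for c in('top','side')]
cv2.imwrite('pics/m.png',np.hstack([im[0][120:320,100:500],im[1][120:320,150:470]])[:,:,::-1])
o=status.get_obs();print(o['ee_pos'],o['eef_rot'])
E
```

```text
time_s: 22.45
ee_pos: [0.4524, 0.2998, 0.0306]
eef_rot: [3.142, 0.0, 0.0]
force: [-0.0, -1.1, 0.8]
grip_width: 0.0937
grip_force: 0.0
time_s: 23.15
ee_pos: [0.4533, 0.3004, 0.1933]
eef_rot: [-3.139, -0.004, 0.0]
force: [-0.8, -0.3, -0.8]
grip_width: 0.0938
grip_force: 0.0
time_s: 24.35
ee_pos: [0.4518, -0.1519, 0.1891]
eef_rot: [-3.14, -0.001, 1.574]
force: [0.2, 0.1, -0.2]
grip_width: 0.0941
grip_force: 0.0
brick top (array([0.45256644, 0.29849213, 0.01717891]), np.float64(0.08374773960216998))
brick side (array([0.45272488, 0.29952018, 0.00630867]), np.float64(0.08966745843230403))
gauge top (array([0.54707408, 0.27129171, 0.0222797 ]), np.float64(0.20975457570715475))
gauge side (array([0.54331918, 0.26760694, 0.02140305]), np.float64(0.15388888888888888))
car top (array([ 0.52117912, -0.2999954 ,  0.01468152]), np.float64(0.0589915797914996))
car side (array([ 0.52255089, -0.2966956 , -0.00941894]), np.float64(0.10633484162895927))
[ 0.4524866  -0.15009241  0.19067171] [3.14153384e+00 6.30361814e-05 1.57082200e+00]
```

View pics/m.png

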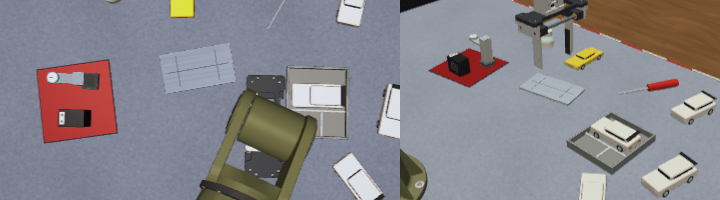

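The gauge and brick stand upright on the mat, at about (72,78) and (73,118) in the left half of the picture. The car is alone in the tray. Fetching it now.

```bash
python3 -m pendant '[-0.298,0.138,0,0,0,0,1, -0.298,0.138,0,0,0,0,1, -0.298,0.138,0,0,0,0,1, -0.298,0.138,0,0,0,0,1, -0.298,0.138,0,0,0,0,1, -0.298,0.138,0.08,0,0,0,1, -0.298,0.138,0.16,0,0,0,1, -0.298,0.138,0.24,0,0,0,1, -0.298,0.138,0.3,0,0,0,1, -0.298,0.138,0.33,0,0,0,1, -0.298,0.138,0.35,0,0,0,1, -0.298,0.138,0.35,0,0,0,1]'
python3 -m pendant '[0,0,0,0,0,0,1, 0,0,0,0,0,0,-1, 0,0,0,0,0,0,-1, 0,0,0,0,0,0,-1, 0,0,0,0,0,0,-1, 0,0,0,0,0,0,-1, 0,0,0,0,0,0,-1, 0,0,0,0,0,0,-1, 0,0,0,0,0,0,-1]' 15
python3 -m pendant '[0,0,-0.01,0,0,0,-1, 0,0,-0.03,0,0,0,-1, 0,0,-0.06,0,0,0,-1, 0,0,-0.1,0,0,0,-1, 0,0,-0.14,0,0,0,-1, 0,0,-0.18,0,0,0,-1, 0,0,-0.2,0,0,0,-1, 0,0,-0.2,0,0,0,-1, 0,0,-0.2,0,0,0,-1]'
```

```text
time_s: 26.25
ee_pos: [0.5215, -0.2987, 0.0156]
eef_rot: [-3.141, -0.0, 1.571]
force: [0.5, -0.3, 0.2]
grip_width: 0.0938
grip_force: 0.0
time_s: 27.15
ee_pos: [0.5215, -0.2992, 0.0156]
eef_rot: [-3.142, -0.0, 1.571]
force: [-0.6, -0.3, 0.5]
grip_width: 0.046
grip_force: 15.0
time_s: 28.05
ee_pos: [0.5213, -0.299, 0.1152]
eef_rot: [-3.141, -0.0, 1.571]
force: [0.0, -0.5, -1.0]
grip_width: 0.0456
grip_force: 15.0
```

```bash
python3 - <<'E'
from h import *
im=[vision.camera(c)['pixels'] for c in('top','side')]
cv2.imwrite('pics/c.png',cv2.resize(np.hstack([im[0][150:290,360:520],im[1][170:310,290:450]])[:,:,::-1],None,fx=2.5,fy=2.5,interpolation=cv2.INTER_CUBIC))
E
```

```text
(no output)
```

View pics/c.png

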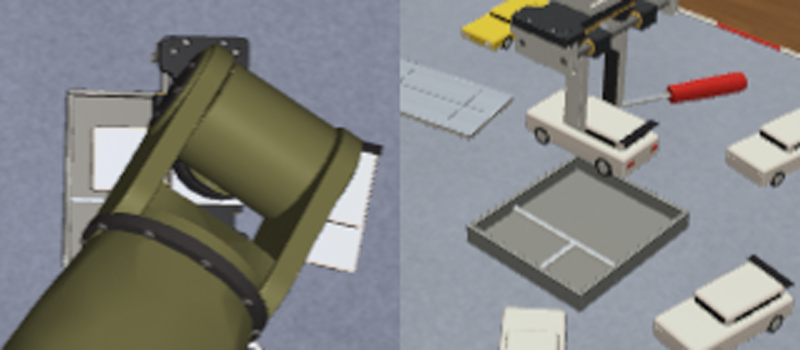

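The white rally car is lifted level and clear of the tray (right half of the picture, about (590,130)). I'm carrying it to the plate with a yaw of +0.14 rad.

```bash
python3 -m pendant '[0.02,0,0,0,0,0,-1, 0.06,0.01,0,0,0,0,-1, 0.12,0.02,0,0,0,-0.01,-1, 0.18,0.04,0,0,0,-0.02,-1, 0.24,0.05,0,0,0,-0.03,-1, 0.3,0.06,0,0,0,-0.04,-1, 0.36,0.08,0,0,0,-0.05,-1, 0.42,0.1,0,0,0,-0.06,-1, 0.48,0.12,0,0,0,-0.07,-1, 0.54,0.13,0,0,0,-0.08,-1, 0.58,0.131,0,0,0,-0.09,-1, 0.594,0.131,0,0,0,-0.09,-1]'
python3 -m pendant '[0,0,0,0,0,0,-1, 0,0,0.02,0,0,0,-1, 0,0,0.06,0,0,0,-1, 0,0,0.1,0,0,0,-1, 0,0,0.14,0,0,0,-1, 0,0,0.164,0,0,0,-1, 0,0,0.176,0,0,0,-1, 0,0,0.183,0,0,0,-1, 0,0,0.187,0,0,0,-1, 0,0,0.187,0,0,0,-1]'
python3 - <<'E'
from h import *
z0=np.zeros((400,640),bool);X=[.587,-.002,.02]
for c in('side','top'):
    p=vision.camera(c)
    for r in silhouettes('car',p):
        e=r['extent']
        if np.hypot(*(proj(p,np.array([X]))[0]-[(e[0]+e[2])/2,(e[1]+e[3])/2]))<25: print(c,e,fit('car',[(p,r['region'],z0)],[.587,-.002,.14],.01))
E
```

```text
time_s: 29.35
ee_pos: [0.5865, 0.0001, 0.1151]
eef_rot: [-3.141, -0.0, 1.715]
force: [-0.3, -0.6, -0.9]
grip_width: 0.0459
grip_force: 15.0
time_s: 30.35
ee_pos: [0.5872, -0.0022, 0.0225]
eef_rot: [3.141, 0.0, 1.712]
force: [-0.4, -0.3, -0.5]
grip_width: 0.0458
grip_force: 15.0
side [280.9, 192.4, 324.7, 211.0] (array([ 5.88033501e-01, -2.05688682e-04,  1.30489870e-01]), np.float64(0.39156626506024095))
top [312.7, 172.2, 323.3, 194.6] (array([ 0.58612969, -0.00359089,  0.14900718]), np.float64(8.42304104477612))
```

```bash
python3 -m pendant '[0,0,0.002,0,0,0,-1, 0,0,0.004,0,0,0,-1, 0,0,0.005,0,0,0,-1, 0,0,0.006,0,0,0,-1, 0,0,0.006,0,0,0,-1]'
```

```text
time_s: 31.05
ee_pos: [0.5869, -0.0021, 0.0196]
eef_rot: [-3.142, 0.0, 1.712]
force: [-3.9, 0.2, 5.5]
grip_width: 0.0456
grip_force: 15.0
```

```bash
python3 -m pendant '[0,0,0,0,0,0,0.2, 0,0,0,0,0,0,0.5, 0,0,0,0,0,0,0.8, 0,0,0,0,0,0,1, 0,0,0,0,0,0,1, 0,0,0,0,0,0,1]'
python3 -m pendant '[0,0,-0.04,0,0,0,1, 0,0,-0.1,0,0,0,1, 0,0,-0.16,0,0,0,1, 0,0,-0.22,0,0,0,1, 0,0,-0.28,0,0,0,1, 0,0,-0.34,0,0,0,1, 0,0,-0.34,0,0,0.09,1, 0,0,-0.34,0,0,0.09,1]'
python3 -m pendant '[0.6,-0.268,0,0,0,0,1, 0.6,-0.268,0,0,0,0,1, 0.6,-0.268,0,0,0,0,1, 0.6,-0.268,0,0,0,0,1, 0.6,-0.268,0,0,0,0,1, 0.6,-0.268,0,0,0,1,1, 0.6,-0.268,0,0,0,1,1, 0.6,-0.268,0,0,0,1,1, 0.6,-0.268,0,0,0,1,1, 0.6,-0.268,0,0,0,1,1, 0.6,-0.268,0,0,0,1,1, 0.6,-0.268,0,0,0,1,1]' 
python3 - <<'E'
from h import *
z0=np.zeros((400,640),bool)
for n,X,z in(('car',[.587,-.002,.02],.008),('brick',[.4527,.299,.03],.003)):
  for c in('side','top'):
    p=vision.camera(c)
    for r in silhouettes(n,p):
        e=r['extent']
        if np.hypot(*(proj(p,np.array([X]))[0]-[(e[0]+e[2])/2,(e[1]+e[3])/2]))<25: print(n,c,e,fit(n,[(p,r['region'],z0)],[*X[:2],.14 if n=='car' else 0],z))
    if n=='car' and c=='top': cv2.imwrite('pics/pl.png',cv2.resize(p['pixels'][140:240,230:370,::-1],None,fx=5,fy=5,interpolation=cv2.INTER_CUBIC))
o=status.get_obs();print(o['ee_pos'],o['eef_rot'])
E
```

```text
time_s: 31.65
ee_pos: [0.5869, -0.0022, 0.0191]
eef_rot: [-3.142, 0.0, 1.712]
force: [-0.3, -0.3, 0.4]
grip_width: 0.0905
grip_force: 0.0
time_s: 32.45
ee_pos: [0.5871, -0.0021, 0.1898]
eef_rot: [3.14, 0.0, 1.568]
force: [0.3, -0.1, -0.7]
grip_width: 0.094
grip_force: 0.0
time_s: 33.65
ee_pos: [0.4525, 0.2977, 0.1882]
eef_rot: [-3.142, 0.002, 0.534]
force: [0.4, -0.1, -0.8]
grip_width: 0.0938
grip_force: 0.0
car side [281.2, 192.4, 324.8, 214.5] (array([0.58567886, 0.00188231, 0.07495692]), np.float64(0.13736263736263737))
car top [269.2, 174.3, 322.6, 199.2] (array([ 0.58715556, -0.00227863,  0.14542734]), np.float64(0.06480704697986577))
brick side [198.6, 172.8, 221.6, 196.6] (array([ 0.45315715,  0.30184192, -0.02980963]), np.float64(0.1518987341772152))
brick top [159.7, 230.8, 192.1, 250.0] (array([0.45274167, 0.29834132, 0.00875444]), np.float64(0.2700749464668094))
[0.4528603  0.29779186 0.18901041] [3.14157570e+00 2.37341839e-04 5.38295871e-01]
```

View pics/pl.png

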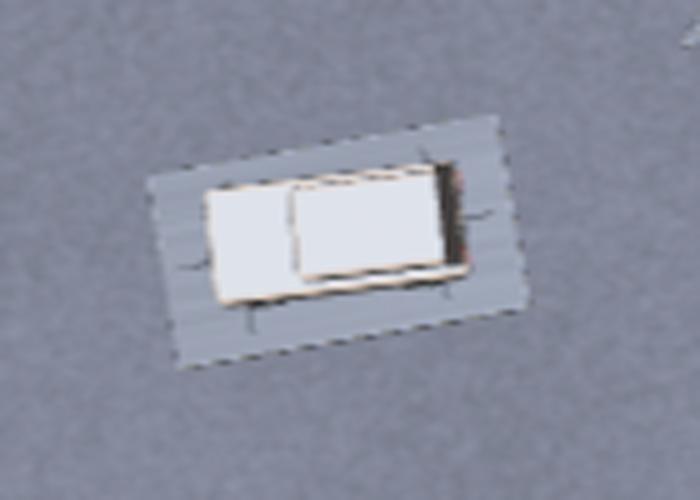

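The car (crop about (335,235)) sits centred on the plate and parallel to it. Now I pick up the brick.

```bash
python3 -m pendant '[0,0,0,0,0,0.343,1, 0,0,0,0,0,0.343,1, 0,0,0,0,0,0.343,1, 0,0,0,0,0,0.343,1, 0,0,0,0,0,0.343,1, 0,0,0,0,0,0.343,1]'
python3 -m pendant '[0,-0.003,0.06,0,0,0,1, 0,-0.003,0.14,0,0,0,1, 0,-0.003,0.21,0,0,0,1, 0,-0.003,0.26,0,0,0,1, 0,-0.003,0.3,0,0,0,1, 0,-0.003,0.316,0,0,0,1, 0,-0.003,0.316,0,0,0,1, 0,-0.003,0.316,0,0,0,1]'
python3 -m pendant '[0,0,0,0,0,0,-1, 0,0,0,0,0,0,-1, 0,0,0,0,0,0,-1, 0,0,0,0,0,0,-1, 0,0,0,0,0,0,-1, 0,0,0,0,0,0,-1, 0,0,0,0,0,0,-1, 0,0,0,0,0,0,-1]' 30
python3 -m pendant '[0,0,-0.01,0,0,0,-1, 0,0,-0.03,0,0,0,-1, 0,0,-0.06,0,0,0,-1, 0,0,-0.1,0,0,0,-1, 0,0,-0.14,0,0,0,-1, 0,0,-0.18,0,0,0,-1, 0,0,-0.22,0,0,0,-1, 0,0,-0.25,0,0,0,-1, 0,0,-0.26,0,0,0,-1, 0,0,-0.26,0,0,0,-1]'
```

```text
time_s: 34.65
ee_pos: [0.4529, 0.2978, 0.1891]
eef_rot: [3.142, 0.0, 0.001]
force: [-0.1, -0.1, -0.4]
grip_width: 0.0939
grip_force: 0.0
time_s: 35.45
ee_pos: [0.4534, 0.2996, 0.0321]
eef_rot: [-3.141, -0.001, -0.002]
force: [0.6, -0.4, 0.7]
grip_width: 0.0938
grip_force: 0.0
time_s: 36.25
ee_pos: [0.453, 0.2994, 0.0314]
eef_rot: [-3.141, -0.0, -0.003]
force: [-0.6, -0.0, 5.5]
grip_width: 0.0634
grip_force: 30.0
time_s: 37.25
ee_pos: [0.453, 0.2994, 0.1617]
eef_rot: [-3.141, -0.001, -0.003]
force: [-0.3, -0.6, -2.0]
grip_width: 0.0635
grip_force: 30.0
```

```bash
python3 -m pendant '[0,0.02,0,0,0,0,-1, 0,0.06,0,0,0,0,-1, 0,0.12,0,0,0,0,-1, 0,0.18,0,0,0,0,-1, 0,0.24,0,0,0,0,-1, 0,0.3,0,0,0,0,-1, 0,0.36,0,0,0,0,-1, 0,0.42,0,0,0,0,-1, 0,0.48,0,0,0,0,-1, 0,0.54,0,0,0,0,-1, 0,0.58,0,0,0,0,-1, 0,0.6,0,0,0,0,-1]'
python3 -m pendant '[0,0.02,0,0,0,0,-1, 0,0.06,0,0,0,0,-1, 0,0.12,0,0,0,0,-1, 0,0.18,0,0,0,0,-1, 0,0.24,0,0,0,0,-1, 0,0.3,0,0,0,0,-1, 0,0.36,0,0,0,0,-1, 0,0.42,0,0,0,0,-1, 0,0.48,0,0,0,0,-1, 0,0.52,0,0,0,0,-1, 0,0.535,0,0,0,0,-1, 0,0.535,0,0,0,0,-1]'
python3 -m pendant '[0,0,0,0,0,0,-1, 0,0,0.02,0,0,0,-1, 0,0,0.06,0,0,0,-1, 0,0,0.1,0,0,0,-1, 0,0,0.13,0,0,0,-1, 0,0,0.15,0,0,0,-1, 0,0,0.16,0,0,0,-1, 0,0,0.16,0,0,0,-1]'
```

```text
time_s: 38.45
ee_pos: [0.4512, -0.0024, 0.1604]
eef_rot: [3.142, 0.001, -0.005]
force: [0.0, 0.2, -1.8]
grip_width: 0.0631
grip_force: 30.0
time_s: 39.65
ee_pos: [0.4509, -0.2682, 0.1607]
eef_rot: [-3.141, 0.001, -0.004]
force: [0.5, 0.3, -1.0]
grip_width: 0.0633
grip_force: 30.0
time_s: 40.45
ee_pos: [0.4509, -0.2678, 0.0807]
eef_rot: [-3.141, 0.001, -0.003]
force: [-0.4, 0.2, -1.3]
grip_width: 0.0634
grip_force: 30.0
```

```bash
python3 - <<'E'
from h import *
im=[vision.camera(c)['pixels'] for c in('top','side')]
cv2.imwrite('pics/b.png',cv2.resize(np.hstack([im[0][160:290,360:500],im[1][190:320,290:430]])[:,:,::-1],None,fx=2.8,fy=2.8,interpolation=cv2.INTER_CUBIC))
E
```

```text
(no output)
```

View pics/b.png

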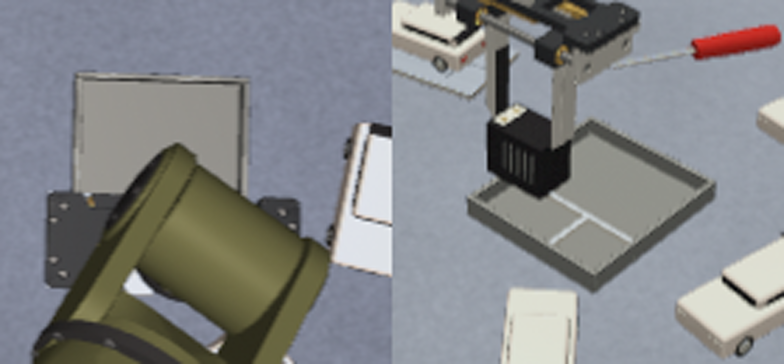

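The brick hangs level above its pocket (right half, about (530,155)). Lowering it.

```bash
python3 -m pendant '[0.0035,0,0.01,0,0,0,-1, 0.0035,0,0.03,0,0,0,-1, 0.0035,0,0.05,0,0,0,-1, 0.0035,0,0.07,0,0,0,-1, 0.0035,0,0.082,0,0,0,-1, 0.0035,0,0.088,0,0,0,-1, 0.0035,0,0.092,0,0,0,-1, 0.0035,0,0.094,0,0,0,-1, 0.0035,0,0.096,0,0,0,-1, 0.0035,0,0.097,0,0,0,-1, 0.0035,0,0.098,0,0,0,-1, 0.0035,0,0.098,0,0,0,-1]'
```

```text
time_s: 41.75
ee_pos: [0.4529, -0.2682, 0.0324]
eef_rot: [3.141, -0.0, -0.003]
force: [-1.3, 0.5, 1.7]
grip_width: 0.0634
grip_force: 30.0
```

```bash
python3 -m pendant '[0,0,0.001,0,0,0,-1, 0,0,0.001,0,0,0,-1, 0,0,0,0,0,0,0.4, 0,0,0,0,0,0,0.5, 0,0,0,0,0,0,0.7, 0,0,0,0,0,0,1, 0,0,0,0,0,0,1, 0,0,0,0,0,0,1]'
python3 -m pendant '[0,0,-0.04,0,0,0,1, 0,0,-0.1,0,0,0,1, 0,0,-0.16,0,0,0,1, 0,0,-0.22,0,0,0,1, 0,0,-0.28,0,0,0,1, 0,0,-0.32,0,0,0,1, 0,0,-0.32,0,0,0,1]'
python3 -m pendant '[0.1,-0.96,0,0,0,-1,1, 0.1,-0.96,0,0,0,-1,1, 0.1,-0.96,0,0,0,-1,1, 0.1,-0.96,0,0,0,-1,1, 0.1,-0.96,0,0,0,-1,1, 0.1,-0.96,0,0,0,-1,1, 0.1,-0.96,0,0,0,-1,1, 0.1,-0.96,0,0,0,-1,1, 0.1,-0.96,0,0,0,-1,1, 0.1,-0.96,0,0,0,-1,1, 0.1,-0.96,0,0,0,-1,1, 0.1,-0.96,0,0,0,-1,1]'
python3 - <<'E'
from h import *
z0=np.zeros((400,640),bool)
for n,X,z in(('gauge',[.547,.273,.05],.003),('brick',[.4527,-.268,.03],.004),('tray',[.505,-.298,.01],0)):
  for c in('side','top'):
    p=vision.camera(c)
    for r in silhouettes(n,p):
        e=r['extent']
        if np.hypot(*(proj(p,np.array([X]))[0]-[(e[0]+e[2])/2,(e[1]+e[3])/2]))<30: print(n,c,e,fit(n,[(p,r['region'],z0)],[*X[:2],0],z))
o=status.get_obs();print(o['ee_pos'],o['eef_rot'])
E
```

```text
time_s: 42.55
ee_pos: [0.4527, -0.2681, 0.0321]
eef_rot: [-3.142, 0.0, -0.003]
force: [0.0, 0.1, -0.1]
grip_width: 0.0935
grip_force: 0.0
time_s: 43.25
ee_pos: [0.4537, -0.2687, 0.1948]
eef_rot: [3.139, -0.004, -0.003]
force: [-0.4, 0.3, 0.2]
grip_width: 0.0935
grip_force: 0.0
time_s: 44.45
ee_pos: [0.5038, 0.2123, 0.1905]
eef_rot: [-3.14, 0.001, 1.57]
force: [0.5, 0.3, -0.2]
grip_width: 0.0941
grip_force: 0.0
gauge side [219.5, 154.8, 244.4, 187.6] (array([ 0.54488904,  0.27155904, -0.00837489]), np.float64(0.15711405529953917))
gauge top [184.9, 190.2, 199.9, 210.7] (array([0.54569886, 0.27017771, 0.01901438]), np.float64(1.723314606741573))
brick side [323.5, 243.9, 355.3, 277.9] (array([ 0.45336125, -0.26843182,  0.0136634 ]), np.float64(0.1430357142857143))
brick top [391.1, 233.5, 421.2, 256.4] (array([ 4.51229722e-01, -2.69441222e-01, -3.63197752e-04]), np.float64(0.08610308285163777))
tray side [315.8, 230.2, 406.1, 292.7] (array([ 0.5048188 , -0.29930379,  0.01403243]), np.float64(0.2756529850746269))
tray top [386.4, 185.0, 449.0, 258.8] (array([ 5.05333638e-01, -2.97642801e-01, -2.94511606e-04]), np.float64(0.1391907479358912))
[0.50439839 0.21154976 0.19220647] [ 3.14147665e+00 -4.94610156e-05  1.56703621e+00]
```

```bash
python3 -m pendant '[0.123,0.084,0,0,0,0,1, 0.123,0.084,0,0,0,0,1, 0.123,0.084,0,0,0,0,1, 0.123,0.084,0,0,0,0,1, 0.123,0.084,0.06,0,0,0,1, 0.123,0.084,0.12,0,0,0,1, 0.123,0.084,0.18,0,0,0,1, 0.123,0.084,0.22,0,0,0,1, 0.123,0.084,0.24,0,0,0,1, 0.123,0.084,0.242,0,0,0,1, 0.123,0.084,0.242,0,0,0,1, 0.123,0.084,0.242,0,0,0,1]'
python3 -m pendant '[0,0,0,0,0,0,-1, 0,0,0,0,0,0,-1, 0,0,0,0,0,0,-1, 0,0,0,0,0,0,-1, 0,0,0,0,0,0,-1, 0,0,0,0,0,0,-1, 0,0,0,0,0,0,-1, 0,0,0,0,0,0,-1, 0,0,0,0,0,0,-1, 0,0,0,0,0,0,-1]' 30
python3 -m pendant '[0,0,-0.01,0,0,0,-1, 0,0,-0.03,0,0,0,-1, 0,0,-0.06,0,0,0,-1, 0,0,-0.1,0,0,0,-1, 0,0,-0.14,0,0,0,-1, 0,0,-0.18,0,0,0,-1, 0,0,-0.21,0,0,0,-1, 0,0,-0.23,0,0,0,-1, 0,0,-0.24,0,0,0,-1, 0,0,-0.24,0,0,0,-1]'
```

```text
time_s: 46.25
ee_pos: [0.5471, 0.2731, 0.0726]
eef_rot: [3.14, -0.001, 1.567]
force: [-0.5, 1.0, 0.1]
grip_width: 0.0939
grip_force: 0.0
time_s: 47.25
ee_pos: [0.5465, 0.273, 0.0711]
eef_rot: [-3.142, 0.0, 1.567]
force: [-0.1, -0.3, -0.2]
grip_width: 0.0295
grip_force: 29.9
time_s: 48.25
ee_pos: [0.5467, 0.2731, 0.1918]
eef_rot: [3.141, -0.0, 1.567]
force: [0.1, -0.2, -2.5]
grip_width: 0.0295
grip_force: 29.9
```

```bash
python3 -m pendant '[-0.02,-0.01,0,0,0,0,-1, -0.06,-0.02,0,0,0,0,-1, -0.12,-0.04,0,0,0,0,-1, -0.18,-0.06,0,0,0,0,-1, -0.24,-0.08,0,0,0,0,-1, -0.3,-0.1,0,0,0,0,-1, -0.36,-0.12,0,0,0,0,-1, -0.42,-0.14,0,0,0,0,-1, -0.48,-0.16,0,0,0,0,-1, -0.54,-0.18,0,0,0,0,-1, -0.58,-0.183,0,0,0,0,-1, -0.6,-0.183,0,0,0,0,-1]'
python3 -m pendant '[-0.02,0,0,0,0,0,-1, -0.06,0,0,0,0,0,-1, -0.12,0,0,0,0,0,-1, -0.18,0,0,0,0,0,-1, -0.24,0,0,0,0,0,-1, -0.3,0,0,0,0,0,-1, -0.36,0,0,0,0,0,-1, -0.42,0,0,0,0,0,-1, -0.48,0,0,0,0,0,-1, -0.54,0,0,0,0,0,-1, -0.58,0,0,0,0,0,-1, -0.6,0,0,0,0,0,-1]'
python3 -m pendant '[-0.02,0,0,0,0,0,-1, -0.026,0,0,0,0,0,-1, -0.026,0,0,0,0,0,-1, -0.026,0,0.02,0,0,0,-1, -0.026,0,0.06,0,0,0,-1, -0.026,0,0.1,0,0,0,-1, -0.026,0,0.13,0,0,0,-1, -0.026,0,0.15,0,0,0,-1, -0.026,0,0.16,0,0,0,-1, -0.026,0,0.16,0,0,0,-1]'
python3 - <<'E'
from h import *
z0=np.zeros((400,640),bool)
o=status.get_obs();x=o['ee_pos'];print(x,o['eef_rot'])
p=vision.camera('side')
for r in silhouettes('gauge',p)[:1]: print(r['extent'],fit('gauge',[(p,r['region'],z0)],[x[0],x[1],0],x[2]-.068))
im=[vision.camera('top')['pixels'],p['pixels']]
cv2.imwrite('pics/g2.png',cv2.resize(np.hstack([im[0][160:290,360:500],im[1][190:320,290:430]])[:,:,::-1],None,fx=2.8,fy=2.8,interpolation=cv2.INTER_CUBIC))
E
```

```text
time_s: 49.45
ee_pos: [0.4531, -0.0282, 0.1907]
eef_rot: [-3.141, 0.0, 1.566]
force: [0.7, 0.0, -3.3]
grip_width: 0.0296
grip_force: 29.9
time_s: 50.65
ee_pos: [0.453, -0.3277, 0.1904]
eef_rot: [-3.141, -0.001, 1.567]
force: [0.2, 0.3, -2.9]
grip_width: 0.0298
grip_force: 29.9
time_s: 51.65
ee_pos: [0.453, -0.3393, 0.1108]
eef_rot: [-3.141, -0.0, 1.568]
force: [-0.2, -0.4, -2.9]
grip_width: 0.0294
grip_force: 29.9
[ 0.45299491 -0.3393296   0.11075677] [-3.14115525e+00 -4.19086580e-04  1.56776815e+00]
[334.8, 225.4, 372.2, 275.1] (array([ 0.45236513, -0.34188097,  0.02401997]), np.float64(0.22932156133828996))
```

View pics/g2.png

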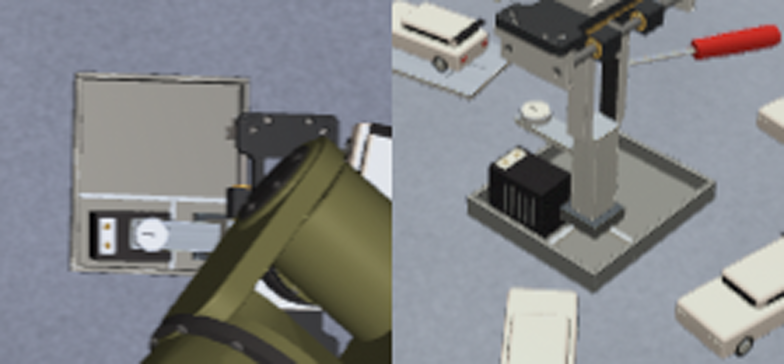

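The gauge is over its pocket (right half, foot at about (595,215)) with the arm above the brick. Lowering it.

```bash
python3 -m pendant '[-0.002,0,0.01,0,0,0,-1, -0.002,0,0.03,0,0,0,-1, -0.002,0,0.05,0,0,0,-1, -0.002,0,0.062,0,0,0,-1, -0.002,0,0.068,0,0,0,-1, -0.002,0,0.072,0,0,0,-1, -0.002,0,0.074,0,0,0,-1, -0.002,0,0.076,0,0,0,-1, -0.002,0,0.077,0,0,0,-1, -0.002,0,0.078,0,0,0,-1, -0.002,0,0.079,0,0,0,-1, -0.002,0,0.079,0,0,0,-1]'
```

```text
time_s: 53.0
ee_pos: [0.4531, -0.3409, 0.0721]
eef_rot: [3.141, 0.001, 1.567]
force: [-2.1, 0.0, 2.5]
grip_width: 0.0296
grip_force: 29.9
```

Contact: the vertical force went from -2.9 to +2.5 N. I release, retreat and check.

```bash
python3 -m pendant '[0,0,0.001,0,0,0,-1, 0,0,0,0,0,0,-0.2, 0,0,0,0,0,0,0, 0,0,0,0,0,0,0.3, 0,0,0,0,0,0,0.6, 0,0,0,0,0,0,1, 0,0,0,0,0,0,1, 0,0,0,0,0,0,1]'
python3 -m pendant '[0,0,-0.04,0,0,0,1, 0,0,-0.1,0,0,0,1, 0,0,-0.16,0,0,0,1, 0,0,-0.22,0,0,0,1, 0,0,-0.28,0,0,0,1, 0,0,-0.28,0,0,0,1]'
python3 -m pendant '[0.7,-0.1,-0.28,0,0,0,1, 0.7,-0.1,-0.28,0,0,0,1, 0.7,-0.1,-0.28,0,0,0,1, 0.7,-0.1,-0.28,0,0,0,1, 0.7,-0.1,-0.28,0,0,0,1, 0.7,-0.1,-0.28,0,0,0,1, 0.7,-0.1,-0.28,0,0,0,1, 0.7,-0.1,-0.28,0,0,0,1, 0.7,-0.1,-0.28,0,0,0,1, 0.7,-0.1,-0.28,0,0,0,1, 0.7,-0.1,-0.28,0,0,0,1]'
python3 - <<'E'
from h import *
z0=np.zeros((400,640),bool)
im=[]
for c in('side','top'):
    p=vision.camera(c); im.append(p['pixels'])
    for n,X,z in(('gauge',[.453,-.34,.05],.004),('brick',[.4527,-.268,.03],.004),('car',[.587,-.002,.02],.008)):
      for r in silhouettes(n,p):
        e=r['extent']
        if np.hypot(*(proj(p,np.array([X]))[0]-[(e[0]+e[2])/2,(e[1]+e[3])/2]))<30: print(n,c,e,fit(n,[(p,r['region'],z0)],[*X[:2],.14 if n=='car' else 0],z))
cv2.imwrite('pics/end.png',cv2.resize(np.hstack([im[1][80:290,180:500],im[0][130:340,250:480]])[:,:,::-1],None,fx=1.4,fy=1.4))
E
```

```text
time_s: 53.8
ee_pos: [0.453, -0.3407, 0.0716]
eef_rot: [-3.142, -0.0, 1.567]
force: [0.6, 0.0, 0.3]
grip_width: 0.0824
grip_force: 0.0
time_s: 54.4
ee_pos: [0.4541, -0.3415, 0.2158]
eef_rot: [3.137, 0.004, 1.567]
force: [-0.2, -0.6, -0.2]
grip_width: 0.094
grip_force: 0.0
time_s: 55.5
ee_pos: [0.4042, 0.0088, 0.3507]
eef_rot: [-3.14, 0.0, 1.567]
force: [-0.2, -0.1, 1.1]
grip_width: 0.0944
grip_force: 0.0
gauge side [333.7, 238.6, 371.7, 284.1] (array([ 0.45326657, -0.34280091,  0.0383436 ]), np.float64(0.1542921686746988))
brick side [324.6, 244.2, 355.1, 275.5] (array([ 0.45229299, -0.26857426,  0.00209059]), np.float64(0.39836860670194))
car side [279.6, 192.9, 323.8, 216.8] (array([ 0.58523812, -0.00215584,  0.11992458]), np.float64(0.1212248322147651))
gauge top [408.5, 236.0, 450.0, 253.5] (array([ 0.45255814, -0.34080259,  0.00450918]), np.float64(0.11329397394136807))
brick top [392.6, 234.9, 420.8, 254.6] (array([ 0.4516991 , -0.26803658, -0.01205402]), np.float64(0.678734756097561))
car top [268.8, 170.8, 322.2, 198.8] (array([ 0.58721654, -0.00126803,  0.13355721]), np.float64(0.0500307881773399))
car top [258.6, 166.8, 336.4, 213.4] (array([0.60563798, 0.02561681, 0.02776462]), np.float64(1.2438650306748467))
```

View pics/end.png

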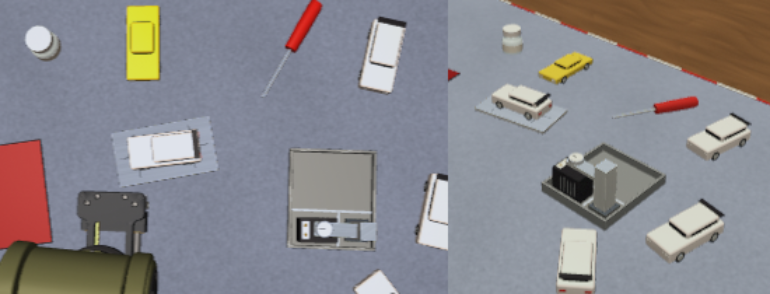

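The car is centred on the plate at about (165,150). The brick and gauge are upright in their pockets at about (335,230), with the arm over the brick. The bystanders have not moved and the arm is clear.

```bash
python3 -c "
from station import order; print(order.hand_in())"
```

```text
the job is handed in; nothing more can be done
None
```

I handed the job in with the rally car centred on the plate and the brick and gauge stand back upright in their pockets, arm over the brick, as the last pictures showed; hand-in gave no verdict.

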